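# Call the waiter and point out the dish and its tray

### The job

Ring the service bell by pressing its plunger with the fingertips. Then show the waiter which dish goes out: with the fingers pointing down, point at the knob of the smallest of the three domed plate covers with the fingertips about 3 cm straight above it, for at least two seconds, and after that point in the same way at the middle of the empty round tray for at least two seconds, finishing while still pointing there. Touch none of the loose things but the bell, do not shift or lift anything, and do not bring the hand down to either of the other two covers.

Things in the scene. Friction and masses are not known exactly. Their poses are not given: they have to be found in the camera images.
- bell_top (a point): top centre of the plunger of the service bell: a steel dome 72 mm across on a black foot 80 mm across; the plunger is a flat steel button 18 mm across whose top stands 58 mm above the table and 14 mm above the dome. The bell is loose (about 0.45 kg) and must not be shifted or lifted. This point goes down with the plunger
- bell_plunger (a joint): how far the bell's plunger is pressed, in m: 0 up, 0.005 fully down; it rings at 0.003. Sprung: about 1.5 N starts it, 3 N rings it, 4 N is fully down, and it rises by itself
- bell: the bell itself, origin at the centre of its underside, z up
- knob_small (a point): top of the knob (24 mm wide, 14 mm thick) of the smallest domed brushed-steel cover: dome 76 mm across and 44 mm high, the knob's top 68 mm above the plate it stands on and 80 mm above the table. The point lies on the dome's axis, z up. Loose; not to be touched
- knob_medium (a point): top of the knob (24 mm wide, 14 mm thick) of the middle-sized domed brushed-steel cover: dome 110 mm across and 60 mm high, the knob's top 84 mm above the plate it stands on and 96 mm above the table. The point lies on the dome's axis, z up. Loose; not to be touched
- knob_large (a point): top of the knob (24 mm wide, 14 mm thick) of the largest domed brushed-steel cover: dome 132 mm across and 70 mm high, the knob's top 94 mm above the plate it stands on and 106 mm above the table. The point lies on the dome's axis, z up. Loose; not to be touched
- cover_small: the smallest domed steel cover itself; origin at the centre of its lower rim, which rests on the plate's top, 12 mm above the table. Loose; not to be touched
- cover_medium: the middle-sized domed steel cover itself; origin at the centre of its lower rim, which rests on the plate's top, 12 mm above the table. Loose; not to be touched
- cover_large: the largest domed steel cover itself; origin at the centre of its lower rim, which rests on the plate's top, 12 mm above the table. Loose; not to be touched
- plate_small: white round plate 148 mm across, 12 mm high, with a flat top, carrying the smallest cover at its middle; origin at the centre of its underside. Loose; not to be touched
- plate_medium: white round plate 148 mm across, 12 mm high, with a flat top, carrying the middle-sized cover at its middle; origin at the centre of its underside. Loose; not to be touched
- plate_large: white round plate 148 mm across, 12 mm high, with a flat top, carrying the largest cover at its middle; origin at the centre of its underside. Loose; not to be touched
- tray_middle (a point): middle of the upper face of the empty round steel tray's floor, 4 mm above the table: tray 170 mm across, with a rim 14 mm high all round; z up. Any of the four places (three covered plates and this tray stand in a row from left to right) may be the tray's
- tray: the empty round steel tray, origin at the centre of its underside. Loose; not to be touched
- salt_mid (a point): middle of a white ceramic salt shaker, 42 mm across, 75 mm high. Loose bystander, to be left alone
- jug_mid (a point): middle of a white ceramic mug, 64 mm across without its handle, which sticks out sideways, 70 mm high. Loose bystander, to be left alone
- sauce_dish_mid (a point): middle of a small white sauce bowl, 72 mm across, 28 mm high. Loose bystander, to be left alone
- mill_mid (a point): middle of a dark wooden pepper mill, 54 mm across, 150 mm high. Loose bystander, to be left alone
- spoon: steel serving spoon 220 mm long, lying behind the row. Loose bystander, to be left alone
Not all that is in view belongs to the job. Leave any pink or red look-alike of the bell alone.

How it is judged:
On the way, in this order (a step that is already met when the one before it is completed fails the run):
1. the bell's plunger is pressed until it rings (0.003 m) (value of joint bell_plunger above 0.003 m), for 0.05 s.
2. the fingers point at the smallest cover's knob from just above for two seconds, the bell let go (horizontal distance between the grasp point and knob_small below 0.03 m and z of the grasp point in the frame of knob_small between 0.015 and 0.085 m and value of joint bell_plunger below 0.0015 m), for 2 s.
3. the fingers point at the middle of the empty tray from just above for two seconds (horizontal distance between the grasp point and tray_middle below 0.04 m and z of the grasp point in the frame of tray_middle between 0.015 and 0.095 m), for 2 s.
At the end, for the whole second after the job is handed in: The grasp point is still over the tray: within 40 mm of its middle sideways, 15 to 95 mm above its floor. The bell's plunger is up. Covers, plates and tray are within 10 mm of where they began, the bell within 20 mm, bystanders within 15 mm (all of step 3 and value of joint bell_plunger below 0.0015 m and distance of each of cover_small, cover_medium, cover_large, plate_small, plate_medium, plate_large, tray from where it was at the start of the episode below 0.01 m and distance of bell from where it was at the start of the episode below 0.02 m and distance of each of salt_mid, jug_mid, sauce_dish_mid, mill_mid, spoon from where it was at the start of the episode below 0.015 m); the robot touches nothing.
It fails at once if a cover, plate or the tray is touched (contact force between any of the fingers, the arm and cover_small above 0.5 N or contact force between any of the fingers, the arm and cover_medium above 0.5 N or contact force between any of the fingers, the arm and cover_large above 0.5 N or contact force between any of the fingers, the arm and plate_small above 0.5 N or contact force between any of the fingers, the arm and plate_medium above 0.5 N or contact force between any of the fingers, the arm and plate_large above 0.5 N or contact force between any of the fingers, the arm and tray above 0.5 N).
It fails at once if a cover, plate or the tray is shifted or lifted by 10 mm (distance of any of cover_small, cover_medium, cover_large, plate_small, plate_medium, plate_large, tray from where it was at the start of the episode above 0.01 m).
It fails at once if the bell is lifted or shifted by 20 mm (distance of bell from where it was at the start of the episode above 0.02 m).
It fails at once if the hand comes right down over the knob of one of the other two covers (within 25 mm sideways, grasp point lower than 50 mm above it) ((horizontal distance between the grasp point and knob_medium below 0.025 m and z of the grasp point in the frame of knob_medium below 0.05 m) or (horizontal distance between the grasp point and knob_large below 0.025 m and z of the grasp point in the frame of knob_large below 0.05 m)).
It fails at once if a bystander is touched or shifted by 15 mm (contact force between any of the fingers, the arm and salt above 0.5 N or contact force between any of the fingers, the arm and jug above 0.5 N or contact force between any of the fingers, the arm and sauce_dish above 0.5 N or contact force between any of the fingers, the arm and mill above 0.5 N or contact force between any of the fingers, the arm and spoon above 0.5 N or distance of any of salt_mid, jug_mid, sauce_dish_mid, mill_mid, spoon from where it was at the start of the episode above 0.015 m).
It also fails if it takes over 59 s, if anything falls off the work surface, if the arm or the gripper's body presses on something with over 40 N, if the wrist force passes 120 N, or if a joint passes its speed limit or range.

### The arm

A 6-joint arm with a two-finger parallel gripper is mounted at the origin on the work surface. World frame = base frame: x ahead of the robot, y to its left, z up, the work surface at z = 0. Lengths are in m, angles in rad, forces in N, time in s.
With the tool pointing down it reaches from about 0.375 to 0.9 m from the base axis. Payload 3.1 kg.
Tool frame: the origin (TCP) lies on the centre line of the jaws, within the pads' length; the fingertips stand 22 mm ahead of it and the grasp point (between the pads) lies 3 mm ahead of it; z points along the fingers, x is the direction in which the jaws open and shut, and the axes are right-handed (so a half turn about z gives the same grasp; the last joint's range is limited). The gripper opens to 87 mm and grips with 3 to 60 N. Pads are 19 mm wide; open, the fingers measure 117 mm over their backs; the gripper's body (75 mm by 190 mm) begins 51 mm behind the grasp point.
Start: joints at [1.06, 0.527, 1.433, -0, 1.181, -0.178], TCP at [0.204, 0.591, 0.218] pointing down, gripper open.
Joint ranges: [-3.08, 3.08], [-0.75, 2.2], [0.22, 2.44], [-1.43, 4.57], [0, 2.65], [-2.85, 2.85]. Speed limits (rad/s): [2.79, 2.79, 3.14, 3.14, 3.14, 3.14].

### API

Orientations are given as a unit quaternion [x, y, z, w].
In Python, from rig import robot, camera, order gives the robot as it stands.
- The arm moves only by the shell command python3 -m pendant 'ROWS' [OPENING] [FORCE]. ROWS is JSON, a list of rows, each a list of 2 entries, a list of its own where there are three numbers: the shift along the tool's x, y, z in mm, then the turn about the tool's z in degrees. A call has 1 to 8 rows; each row shifts and turns the commanded pose from where the row before left it, along the tool's axes as they then stand; what a row does not reach is not made up. A row lasts 1/8 s, in which the tool goes at most 62.5 mm and 10.7 degrees, less where a joint would pass 70% of its speed; a pose out of reach is approached as far as the arm can. A call with a gripper value outside its range is refused whole. OPENING is the finger opening in mm, from 0 to 87, set as the call begins (- or left out, the last holds). The fingers move at their own pace and stop on an object; FORCE is the grip in N (left out, the last holds). Time passes only in rows, so rows that do not move let the fingers close. It gives the time, the measured TCP pose, the force and the opening at its end, in the units of the state.
- robot.get_obs(): the state, without advancing time (a new reading comes with each control period).
- camera(name): name is "scene" or "top"; returns a dict with "pixels" (400x640x3 uint8, blue, green, red), "mtx" (3x3 intrinsics, pixels), "R" (3x3) and "t" (3): a world point X has camera coordinates R X + t. Camera axes: x right, y down, z forward; pixel columns grow to the right and rows downward; lengths in m; the calibration is good to about 2 mm. A picture is of the moment at which its call begins. There is no depth.
- order.hand_in(): hands the job in, once; it reports no verdict.
The state is a dict: "time": time; "q": joint angles; "joint_velocities": joint speeds; "joint_torque": joint torques, N m; "position": TCP position; "tool_rot": TCP orientation; "ft_force": force on the tool from outside, world axes, zero at the start; "moment": the same for the moment, N m; "grip_width": finger opening in m.
Only numpy, scipy, OpenCV 4.12 (cv2) and the standard library are available. Lean on these libraries where they do the work, as an engineer would, in place of code of your own. Each camera call takes 0.05 s, during which the arm holds its last target. There are 200 camera calls.

## Working session

There is one attempt and no reset: what is moved stays moved. The work goes in short steps, Python scripts to look and compute and a shell command to move; the robot and the scene stay as the last step left them, time stands still between calls to the robot, and variables do not carry over. Pictures are saved under pics/ and viewed, about 8 in all and at most 12, crops included, and the job is handed in when it is done.

```bash
mkdir -p pics; ls; python3 - <<'E'
from rig import robot,camera,order
import cv2
for n in("scene","top"):
    c=camera(n);cv2.imwrite(f"pics/{n}0.png",c["pixels"]);print(n,c["mtx"],c["R"],c["t"])
o=robot.get_obs();print(o["time"],o["position"],o["tool_rot"])
E
```

```text
pics
scene [[410.30980744   0.         316.19661836]
 [  0.         410.30980744 207.73218965]
 [  0.           0.           1.        ]] [[-0.56432981  0.82545126 -0.01273129]
 [ 0.50240094  0.33115374 -0.79870551]
 [-0.65507646 -0.45712954 -0.60158742]] [ 0.32081165 -0.22500174  1.53418211]
top [[370.55388557   0.         318.60432581]
 [  0.         370.55388557 192.3570792 ]
 [  0.           0.           1.        ]] [[ 0.00532724 -0.99981622  0.01841603]
 [-0.98658553 -0.00825977 -0.16303607]
 [ 0.16315822 -0.01730046 -0.98644822]] [-0.01163941  0.55896161  0.88498317]
0.1 [0.20321818 0.59034278 0.21697324] [ 8.14164574e-01  5.80633380e-01 -8.67450724e-04  4.15278849e-04]
```

View pics/top0.png

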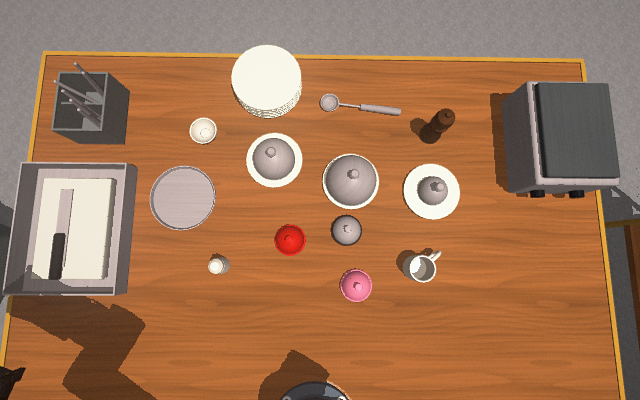

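View pics/scene0.png

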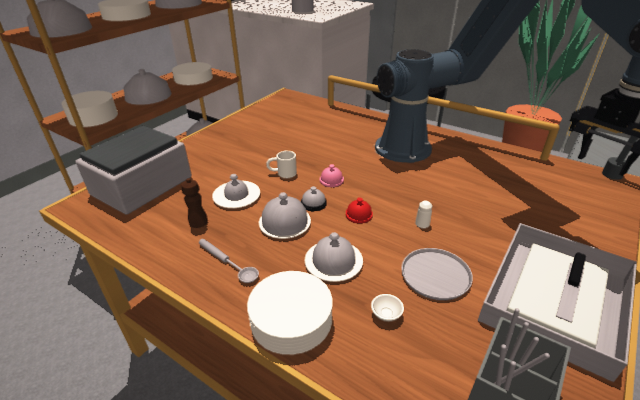

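The top view shows the tray at (183,198) and the medium, large and small covers at (272,158), (352,180) and (432,190). The steel bell is at (347,230), and the red and pink look-alikes are at (290,240) and (356,286). The scene view agrees: bell (314,198), small cover (235,187), tray (437,274). I'll enlarge both views and get coarse positions.

```bash
cat > h.py <<'E'
import numpy as np,cv2
from rig import robot,camera,order
def ray(c,u,v):
    C=-c["R"].T@c["t"];d=c["R"].T@np.linalg.inv(c["mtx"])@[u,v,1];return C,d
def plane(c,u,v,z):
    C,d=ray(c,u,v);return C+d*(z-C[2])/d[2]
def two(c1,p1,c2,p2):
    A=[];b=[]
    for c,p in((c1,p1),(c2,p2)):
        C,d=ray(c,*p);d=d/np.linalg.norm(d);P=np.eye(3)-np.outer(d,d);A.append(P);b.append(P@C)
    return np.linalg.lstsq(np.vstack(A),np.hstack(b),rcond=None)[0]
def proj(c,X):
    x=c["mtx"]@(c["R"]@np.array(X)+c["t"]);return x[:2]/x[2]
E
python3 - <<'E'
from h import *
t=camera("top");s=camera("scene")
a=cv2.resize(t["pixels"][130:290,320:480],None,fx=3.75,fy=3.75,interpolation=cv2.INTER_CUBIC)[:, :]
b=cv2.resize(s["pixels"][150:250,200:360],None,fx=5,fy=5,interpolation=cv2.INTER_CUBIC)
cv2.imwrite("pics/a.png",a);cv2.imwrite("pics/b.png",b)
hsv=cv2.cvtColor(t["pixels"],cv2.COLOR_BGR2HSV)
m=((hsv[...,1]<60)).astype(np.uint8)
n,l,st,ce=cv2.connectedComponentsWithStats(m)
for i in range(1,n):
    if 150<st[i,4]<6000:
        k=max(cv2.findContours((l==i).astype(np.uint8),0,1)[0],key=len)
        e=cv2.fitEllipse(cv2.convexHull(k)) if len(k)>5 else None
        if e: print(st[i],np.round(e[0],1),np.round(e[1],1),plane(t,*e[0],.012).round(3))
for p in((347,227),(432,186)):print(plane(t,*p,.058).round(3),plane(t,*p,.08).round(3))
E
```

```text
[  51   62   79   82 4891] [ 87.6 106.4] [79.2 95.4] [0.793 0.611 0.012]
[321  94  80  21 557] [359.2 105.4] [25.8 81.7] [ 0.805 -0.117  0.012]
[190 118  27  26 550] [202.8 130.3] [25.4 26.9] [0.73  0.301 0.012]
[ 246  133   56   54 2371] [273.9 159.8] [53.7 55.8] [0.651 0.11  0.012]
[ 323  154   56   55 2417] [350.2 181. ] [54.6 56. ] [ 0.595 -0.091  0.012]
[ 404  164   56   55 2434] [431.1 191.1] [54.  56.9] [ 0.57  -0.303  0.012]
[ 150  166   65   64 3312] [182.1 197.4] [62.7 66.9] [0.549 0.344 0.012]
[333 215  29  30 656] [346.6 229.6] [28.5 29.3] [ 0.468 -0.081  0.012]
[ 606  227   34  173 3111] [623.5 310.3] [ 22.1 224.8] [ 0.271 -0.776  0.012]
[403 251  38  32 740] [422.8 264.2] [31.9 40.6] [ 0.382 -0.274  0.012]
[208 258  22  16 272] [218.7 265.4] [15.9 21.5] [0.377 0.241 0.012]
[280 381  68  19 883] [311.8 406.9] [51.1 71.7] [0.048 0.005 0.012]
[ 0.472 -0.078  0.058] [ 0.47  -0.075  0.08 ]
[ 0.576 -0.291  0.058] [ 0.571 -0.284  0.08 ]
```

View pics/a.png

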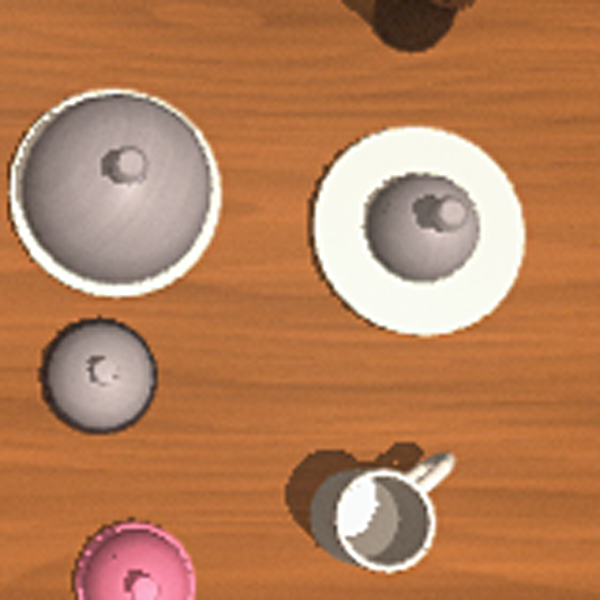

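View pics/b.png

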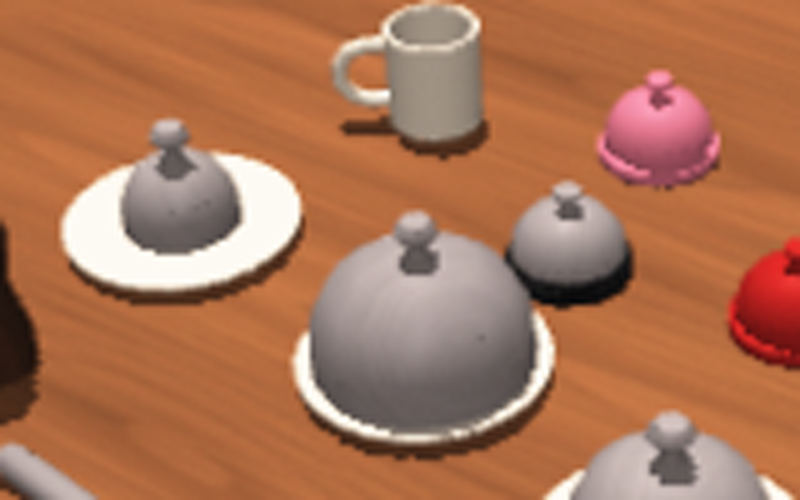

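The crops put the bell button at top px (348,229) and scene px (313.4,187.5). The small knob is at top px (440.8,186) and scene px (234,175). The tray ellipse gives its middle.

```bash
python3 - <<'E'
from h import *
t=camera("top");s=camera("scene")
B=((348,229),(313.4,187.5));K=((440.8,186),(234,175))
for n,(a,b),z in(("bell",B,.058),("knob",K,.08),("kmed",((270.5,152),(334.5,237)),.096),("klarge",((353.5,173.5),(283,196)),.106)):
    print(n,plane(t,*a,z).round(4),plane(s,*b,z).round(4),two(t,a,s,b).round(4))
print("tray",plane(t,182.1,197.4,.007).round(3),"bellfoot",plane(t,346.6,229.6,.015).round(3))
print("camtop",(-t["R"].T@t["t"]).round(3))
print("salt",plane(t,218,264,.07).round(3),"mug",plane(t,422,266,.07).round(3))
from scipy.spatial.transform import Rotation as R
o=robot.get_obs();print(o["position"],R.from_quat(o["tool_rot"]).as_matrix().round(3))
E
```

```text
bell [ 0.4669 -0.0799  0.058 ] [ 0.4701 -0.0765  0.058 ] [ 0.4668 -0.0796  0.055 ]
knob [ 0.5716 -0.3055  0.08  ] [ 0.5735 -0.2979  0.08  ] [ 0.5707 -0.3043  0.0772]
kmed [0.6485 0.1097 0.096 ] [0.6623 0.119  0.096 ] [0.6514 0.1116 0.0845]
klarge [ 0.5951 -0.0893  0.106 ] [ 0.6066 -0.0811  0.106 ] [ 0.5969 -0.09    0.0969]
tray [0.549 0.346 0.007] bellfoot [ 0.468 -0.081  0.015]
camtop [0.407 0.008 0.964]
salt [0.382 0.229 0.07 ] mug [ 0.379 -0.255  0.07 ]
[0.20344343 0.59070712 0.21752611] [[ 0.326  0.945 -0.   ]
 [ 0.945 -0.326 -0.001]
 [-0.001 -0.    -1.   ]]
```

```bash
python3 -m pendant '[[[-20,17,0],0],[[-34,29,0],0],[[-34,29,0],0],[[-34,29,0],0],[[-34,29,0],0],[[-34,29,0],0],[[-34,29,0],0],[[-34,29,0],0]]' 0 10
python3 -m pendant '[[[-34,29,0],0],[[-34,29,0],0],[[-34,29,0],0],[[-34,29,0],0],[[-34,29,0],0],[[-34,29,0],0],[[-34,29,0],0],[[-34,29,0],0]]'
python3 -m pendant '[[[-18,16,20],0],[[0,0,30],0],[[0,0,20],0],[[0,0,0],0],[[0,0,0],0]]'
cat >> h.py <<'E'
def go(target): # mm shift in tool axes to bring TCP to target
    from scipy.spatial.transform import Rotation as R
    o=robot.get_obs();M=R.from_quat(o["tool_rot"]).as_matrix()
    print("t",o["time"],"p",o["position"].round(4),"F",o["ft_force"].round(2),"shift",(M.T@(np.array(target)-o["position"])*1e3).round(1),"tilt",M[:,2].round(4))
E
python3 - <<'E'
from h import *
go([.4675,-.080,.096])
for n in("top","scene"):
    c=camera(n);p=proj(c,[.4675,-.08,.07]).astype(int);u,v=p
    im=cv2.resize(c["pixels"][v-50:v+50,u-50:u+50],None,fx=4,fy=4,interpolation=cv2.INTER_CUBIC)
    globals()[n]=im
cv2.imwrite("pics/c.png",np.hstack([top,scene]))
E
```

```text
time: 1.3
position: [0.3281, 0.2741, 0.2181]
tool_rot: [0.814, 0.581, 0.0, 0.0]
ft_force: [0.2, -0.0, -0.5]
grip_width: 0.015
time: 2.3
position: [0.4588, -0.059, 0.218]
tool_rot: [0.814, 0.58, 0.0, 0.0]
ft_force: [-0.1, -0.2, 0.1]
grip_width: 0.0005
time: 2.92
position: [0.4681, -0.0798, 0.1485]
tool_rot: [0.814, 0.581, 0.0, 0.001]
ft_force: [0.3, -0.2, 0.8]
grip_width: 0.0007
t 2.925 p [ 0.4681 -0.0798  0.1485] F [ 0.33 -0.2   0.84] shift [-0.4 -0.6 52.5] tilt [ 1.2e-03 -5.0e-04 -1.0e+00]
```

View pics/c.png

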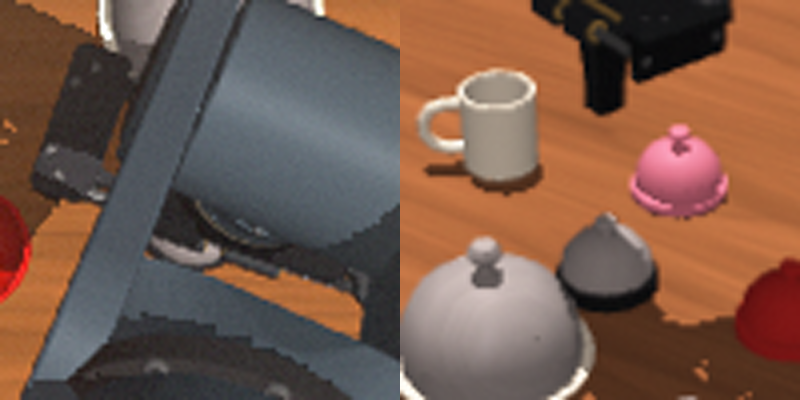

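The fingers hang over the bell in line with it: tip at about crop (604,110), plunger at (605,215). The gap looks a bit larger than expected, so I'll descend and look again.

```bash
python3 -m pendant '[[[0,0,20],0],[[0,0,20],0],[[0,0,2],0],[[0,0,0],0],[[0,0,0],0]]'
python3 - <<'E'
from h import *
go([.4675,-.080,.08])
c=camera("scene");o=robot.get_obs();p=o["position"]
u,v=proj(c,[.4675,-.08,.07]).astype(int)
s=8
im=cv2.resize(c["pixels"][v-35:v+35,u-40:u+40],None,fx=s,fy=s,interpolation=cv2.INTER_CUBIC)
for X in(p-[0,0,.022],[.4675,-.08,.058]):
    q=proj(c,X);print(q);cv2.circle(im,(int((q[0]-u+40)*s),int((q[1]-v+35)*s)),3,(0,255,0),-1)
cv2.imwrite("pics/d.png",im)
E
```

```text
time: 3.65
position: [0.4682, -0.0799, 0.1067]
tool_rot: [0.814, 0.581, 0.0, 0.001]
ft_force: [-0.3, -0.1, 0.2]
grip_width: 0.0003
t 3.65 p [ 0.4682 -0.0799  0.1067] F [-0.26 -0.07  0.24] shift [-0.3 -0.6 26.7] tilt [ 1.8e-03 -8.0e-04 -1.0e+00]
[312.69140615 179.35500462]
[312.93077342 186.72753782]
```

View pics/d.png

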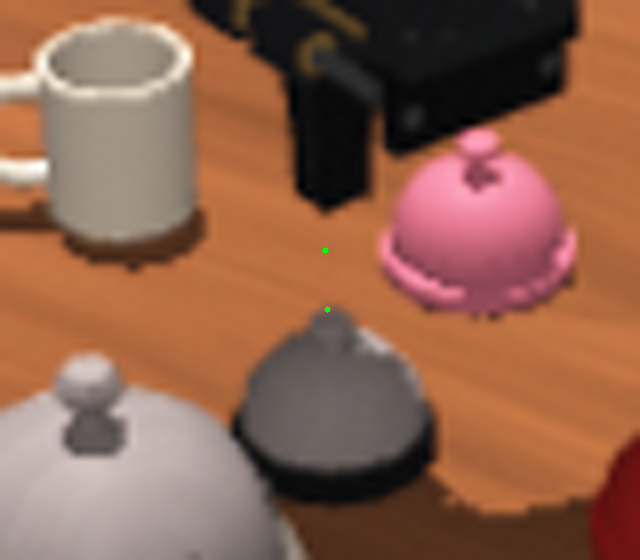

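The tip appears at (327,212) in the crop, against a predicted (325,250), so about 5 px high. I'll check the same thing in the starting picture with the open gripper, and look for the tip in the top view.

```bash
python3 - <<'E'
from h import *
c=camera("scene");t=camera("top");im0=cv2.imread("pics/scene0.png")
s=5;u0,v0=540,80
im=cv2.resize(im0[v0:v0+120,u0:u0+100],None,fx=s,fy=s,interpolation=cv2.INTER_CUBIC)
p=np.array([.2032,.5903,.2170]);X=np.array([.326,.945,0])
for k in(-.051,0,.051):
  for z in(0,.022):
    q=proj(c,p+k*X-[0,0,z]);cv2.circle(im,(int((q[0]-u0)*s),int((q[1]-v0)*s)),3,(0,255,0) if z else (0,0,255),-1)
tp=t["pixels"]; q=proj(t,[.468,-.08,.085]);u,v=q.astype(int)
b=cv2.resize(tp[v-30:v+30,u-30:u+30],(300,300));cv2.circle(b,(150,150),3,(0,255,0),-1)
out=np.zeros((600,800,3),np.uint8);out[:,:500]=im;out[:300,500:]=b
cv2.imwrite("pics/e.png",out)
E
```

```text
(no output)
```

View pics/e.png

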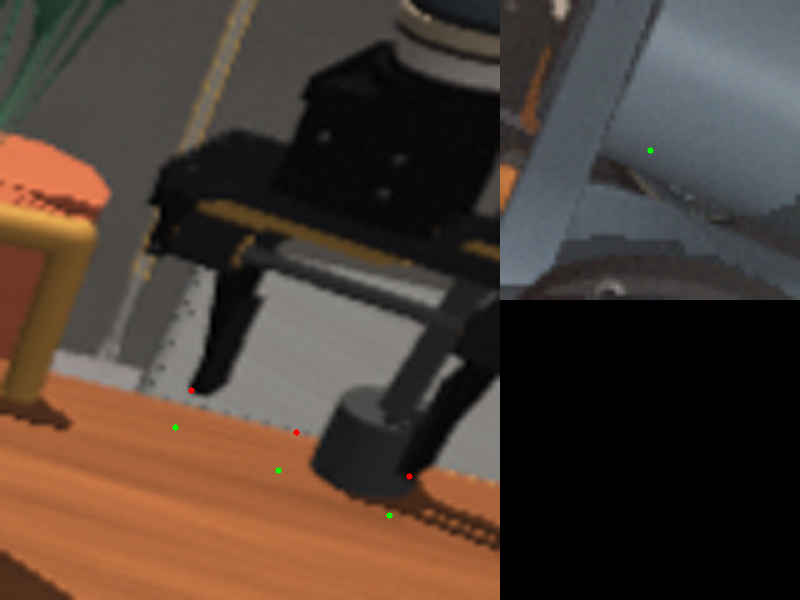

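In both views the drawn fingertip sits near the TCP itself, about 20 mm higher than specified, but sideways it is in line. So I'll descend in small steps, go by force, and treat the tip as possibly at either height.

```bash
python3 -m pendant '[[[0,0,15],0],[[0,0,7],0],[[0,0,2],0],[[0,0,0],0],[[0,0,0],0]]'
for i in 1; do :; done
python3 -m pendant '[[[0,0,1],0],[[0,0,1],0],[[0,0,0],0],[[0,0,0],0]]'
python3 -m pendant '[[[0,0,1],0],[[0,0,1],0],[[0,0,0],0],[[0,0,0],0]]'
```

```text
time: 4.42
position: [0.4677, -0.0797, 0.0821]
tool_rot: [0.814, 0.581, 0.0, 0.0]
ft_force: [0.1, 0.1, 0.5]
grip_width: 0.0005
time: 4.92
position: [0.4675, -0.0796, 0.0798]
tool_rot: [0.814, 0.581, -0.0, -0.0]
ft_force: [0.0, -0.2, 0.3]
grip_width: 0.0004
time: 5.42
position: [0.4675, -0.0797, 0.0778]
tool_rot: [0.814, 0.581, -0.0, -0.0]
ft_force: [0.2, -0.3, 0.7]
grip_width: 0.0005
```

```bash
python3 -m pendant '[[[0,0,1],0],[[0,0,0],0],[[0,0,0],0]]'
python3 -m pendant '[[[0,0,1],0],[[0,0,0],0],[[0,0,0],0]]'
python3 - <<'E'
from h import *
go([.4675,-.080,.08])
c=camera("scene");t=c["pixels"]
u,v=proj(c,[.4675,-.08,.07]).astype(int)
cv2.imwrite("pics/f.png",cv2.resize(t[v-35:v+35,u-40:u+40],None,fx=8,fy=8,interpolation=cv2.INTER_CUBIC))
E
```

```text
time: 5.8
position: [0.4675, -0.0797, 0.0768]
tool_rot: [0.814, 0.581, -0.0, -0.0]
ft_force: [0.5, 0.4, -1.1]
grip_width: 0.0008
time: 6.18
position: [0.4675, -0.0797, 0.0758]
tool_rot: [0.814, 0.581, -0.0, -0.0]
ft_force: [1.0, 0.5, -0.1]
grip_width: 0.0007
t 6.175 p [ 0.4675 -0.0797  0.0758] F [ 0.98  0.54 -0.06] shift [-0.3  0.1 -4.2] tilt [-0.  0. -1.]
```

View pics/f.png

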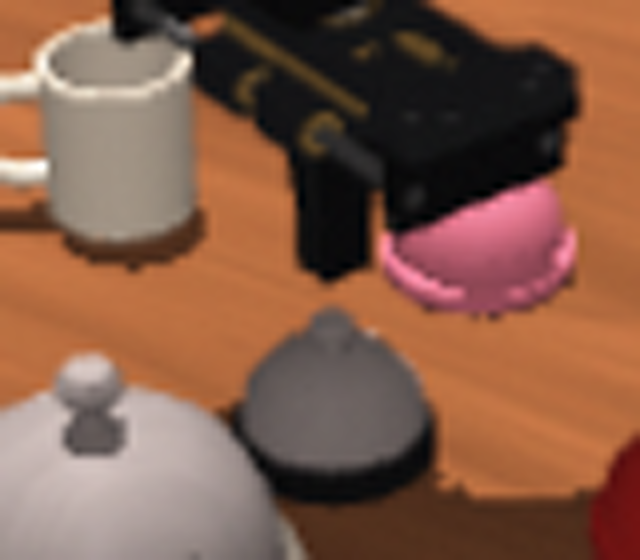

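No contact yet. The drawn tip is at (328,278) and the plunger top at (332,318), about 5 px apart. That could be a tip about 18 mm higher than stated, or a sideways offset along the line of sight. I'll move aside to where both cameras see the tips and triangulate.

```bash
python3 -m pendant '[[[0,0,-20],0],[[0,0,-40],0],[[0,0,-30],0],[[-38,21,0],0],[[-38,21,0],0],[[-38,21,0],0],[[-38,21,0],0],[[0,0,0],0]]'
python3 -m pendant '[[[0,0,0],0],[[0,0,0],0]]'
python3 - <<'E'
from h import *
go([.5,-.25,.16]);p=robot.get_obs()["position"]
o=[]
for n in("top","scene"):
    c=camera(n);s=8
    u,v=proj(c,p-[0,0,.01]).astype(int);print(n,u,v)
    im=cv2.resize(c["pixels"][v-30:v+30,u-25:u+25],None,fx=s,fy=s,interpolation=cv2.INTER_CUBIC)
    for z,col in((0,(0,0,255)),(.022,(0,255,0))):
        q=proj(c,p-[0,0,z]);cv2.circle(im,(int((q[0]-u+25)*s),int((q[1]-v+30)*s)),3,col,-1)
    o.append(im)
cv2.imwrite("pics/g.png",np.hstack(o))
E
```

```text
time: 7.22
position: [0.4984, -0.2543, 0.1659]
tool_rot: [0.815, 0.579, 0.0, 0.001]
ft_force: [-0.6, 0.5, 0.9]
grip_width: 0.0002
time: 7.48
position: [0.4968, -0.2491, 0.1657]
tool_rot: [0.814, 0.581, -0.0, -0.001]
ft_force: [-0.2, 0.3, 0.0]
grip_width: 0.0002
t 7.475 p [ 0.4968 -0.2491  0.1657] F [-0.16  0.26  0.04] shift [0.2 3.3 5.7] tilt [-0.0012  0.0012 -1.    ]
top 428 212
scene 260 146
```

View pics/g.png

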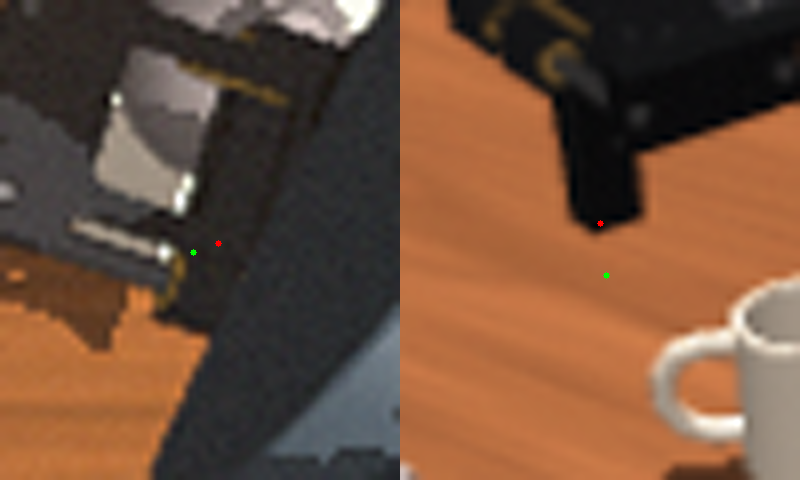

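The body hides the tips from the top camera here. The starting top picture sees the hand obliquely, so I'll use that, and check the scene camera against the plates numerically.

```bash
python3 - <<'E'
from h import *
c=camera("scene");t=camera("top");im0=cv2.imread("pics/top0.png");sc=cv2.imread("pics/scene0.png")
p=np.array([.2032,.5903,.2170]);X=np.array([.326,.945,0]);print(proj(t,p),proj(t,p-[0,0,.022]))
m=(sc.min(2)>200).astype(np.uint8)
n,l,st,ce=cv2.connectedComponentsWithStats(m)
for i in range(1,n):
    if st[i,4]>200:
        k=max(cv2.findContours((l==i).astype(np.uint8),0,1)[0],key=len);e=cv2.fitEllipse(cv2.convexHull(k))
        print(st[i],plane(c,*e[0],.012).round(4))
print("base",proj(c,[0,0,0]),proj(t,[0,0,0]))
s=4;v0=260
b=cv2.resize(im0[v0:400,0:180],None,fx=s,fy=s,interpolation=cv2.INTER_CUBIC)
for k in(-.051,0,.051):
  for z in(0,.022):
    q=proj(t,p+k*X-[0,0,z]);cv2.circle(b,(int(q[0]*s),int((q[1]-v0)*s)),3,(0,255,0) if z else (0,0,255),-1)
cv2.imwrite("pics/i.png",b)
E
```

```text
[-8.70126397e-02  3.62307124e+02] [  9.36851514 359.01025354]
[ 233    0  139   22 1142] [-1.7541 -1.7312  0.012 ]
[213 181  47  26 560] [ 0.5763 -0.2995  0.012 ]
[ 248  245  115   92 4935] [0.7751 0.1124 0.012 ]
[ 509  244   98  100 5161] [0.4569 0.6161 0.012 ]
[372 294  32  25 436] [0.7153 0.2939 0.012 ]
base [401.99618924 147.55652938] [313.73075513 426.40152534]
```

View pics/i.png

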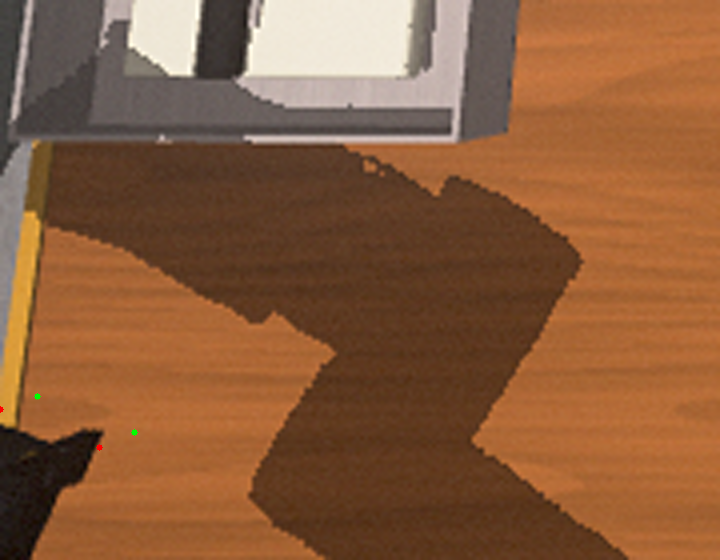

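Tip at (103,432) is level with the TCP dot (100,447) in this second view too. The offset is therefore vertical: the real tips stand about 20 mm higher than stated, which fits the lack of contact. I'll go back to the bell and expect contact at TCP z ≈ 0.06.

```bash
python3 -m pendant '[[[38,-21,0],0],[[38,-21,0],0],[[38,-21,0],0],[[38,-21,0],0],[[0,0,0],0],[[0,0,40],0],[[0,0,40],0],[[0,0,10],0]]'
python3 -m pendant '[[[0,0,5],0],[[0,0,4],0],[[0,0,0],0],[[0,0,0],0]]'
python3 -m pendant '[[[0,0,2],0],[[0,0,2],0],[[0,0,0],0],[[0,0,0],0]]'
```

```text
time: 8.68
position: [0.4667, -0.0798, 0.0742]
tool_rot: [0.814, 0.58, -0.001, -0.001]
ft_force: [-0.4, -0.1, -0.4]
grip_width: 0.0003
time: 9.18
position: [0.468, -0.0799, 0.0675]
tool_rot: [0.814, 0.581, 0.0, 0.001]
ft_force: [1.2, 0.1, 0.1]
grip_width: 0.0002
time: 9.68
position: [0.4675, -0.0796, 0.0628]
tool_rot: [0.814, 0.581, -0.0, -0.0]
ft_force: [-0.3, -0.1, 0.2]
grip_width: 0.0007
```

```bash
python3 -m pendant '[[[0,0,2],0],[[0,0,0],0],[[0,0,0],0]]'
python3 -m pendant '[[[0,0,1],0],[[0,0,0],0],[[0,0,0],0]]'
python3 -m pendant '[[[0,0,1],0],[[0,0,0],0],[[0,0,0],0]]'
```

```text
time: 10.05
position: [0.4675, -0.0797, 0.0608]
tool_rot: [0.814, 0.581, -0.0, -0.0]
ft_force: [0.9, 0.6, 0.9]
grip_width: 0.0002
time: 10.42
position: [0.4675, -0.0796, 0.0598]
tool_rot: [0.814, 0.581, -0.0, -0.0]
ft_force: [-0.3, 1.0, -0.1]
grip_width: 0.0005
time: 10.8
position: [0.4675, -0.0797, 0.0588]
tool_rot: [0.814, 0.581, -0.0, -0.0]
ft_force: [0.4, 0.4, 0.7]
grip_width: 0.0005
```

```bash
for k in 1; do python3 -m pendant '[[[0,0,1],0],[[0,0,0],0],[[0,0,0],0]]' | grep -E 'pos|ft'; python3 -m pendant '[[[0,0,1],0],[[0,0,0],0],[[0,0,0],0]]' | grep -E 'pos|ft'; done
python3 - <<'E'
from h import *
c=camera("scene")
u,v=proj(c,[.4675,-.08,.06]).astype(int)
cv2.imwrite("pics/k.png",cv2.resize(c["pixels"][v-25:v+25,u-30:u+30],None,fx=10,fy=10,interpolation=cv2.INTER_CUBIC))
E
```

```text
position: [0.4675, -0.0797, 0.0578]
ft_force: [0.0, -0.1, -0.3]
position: [0.4675, -0.0797, 0.0568]
ft_force: [-0.3, 0.2, 0.8]
```

View pics/k.png

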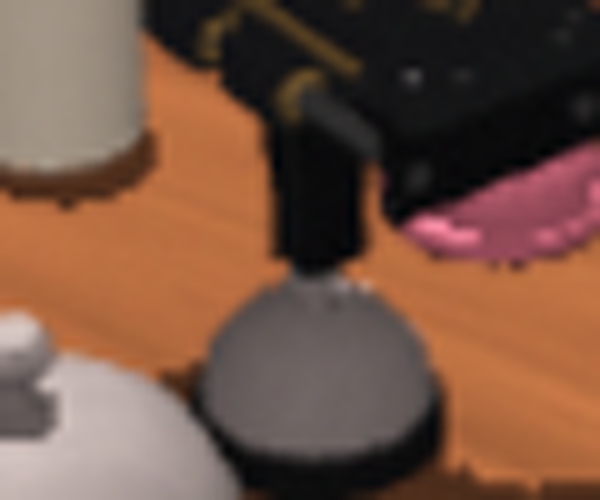

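The fingertips (318,270) now cover the plunger top, so contact is near. I'll continue in 1 mm steps watching force.

```bash
python3 -m pendant '[[[0,0,1],0],[[0,0,0],0],[[0,0,0],0]]' | grep -E 'pos|ft'; python3 -m pendant '[[[0,0,1],0],[[0,0,0],0],[[0,0,0],0]]' | grep -E 'pos|ft'
```

```text
position: [0.4675, -0.0796, 0.0558]
ft_force: [0.0, 0.3, 0.5]
position: [0.4675, -0.0797, 0.0548]
ft_force: [-0.0, 0.5, -0.2]
```

```bash
python3 -m pendant '[[[0,0,1],0],[[0,0,0],0],[[0,0,0],0]]' | grep -E 'pos|ft'; python3 -m pendant '[[[0,0,1],0],[[0,0,0],0],[[0,0,0],0]]' | grep -E 'pos|ft'
```

```text
position: [0.4675, -0.0797, 0.0538]
ft_force: [0.2, -0.5, -0.1]
position: [0.4675, -0.0797, 0.0529]
ft_force: [0.2, 0.4, 1.6]
```

```bash
python3 -m pendant '[[[0,0,1],0],[[0,0,0],0],[[0,0,0],0]]' | grep -E 'pos|ft';  python3 -m pendant '[[[0,0,1],0],[[0,0,0],0],[[0,0,0],0]]' | grep -E 'pos|ft'
```

```text
position: [0.4675, -0.0797, 0.0519]
ft_force: [-0.5, -0.4, 2.8]
position: [0.4676, -0.0797, 0.0509]
ft_force: [-0.8, -0.1, 3.6]
```

```bash
python3 -m pendant '[[[0,0,1],0],[[0,0,0],0],[[0,0,0],0]]' | grep -E 'pos|ft';  python3 -m pendant '[[[0,0,0.7],0],[[0,0,0],0],[[0,0,0],0]]' | grep -E 'pos|ft'
```

```text
position: [0.4676, -0.0797, 0.0499]
ft_force: [-1.0, 0.3, 4.0]
position: [0.4675, -0.0797, 0.0492]
ft_force: [-0.6, -0.0, 3.8]
```

```bash
python3 -m pendant '[[[0,0,0.7],0],[[0,0,0],0],[[0,0,0],0]]' | grep -E 'time|pos|ft'
python3 - <<'E'
from h import *
c=camera("scene");fs=[]
for i in range(6): camera("scene");fs.append(robot.get_obs()["ft_force"][2])
print(np.round(fs,1))
E
```

```text
time: 14.98
position: [0.4675, -0.0797, 0.0487]
ft_force: [-0.6, 0.5, 5.2]
[5.7 6.8 5.7 5.9 6.2 6.4]
```

The force rises past 4 N and stiffens to about 6 N, so the plunger is on its stop and the bell has rung (contact at TCP z ≈ 0.0535). Next I lift straight up and go to the smallest cover's knob. The real tips stand about 4 mm behind the TCP, so I aim for TCP z ≈ 0.11, which satisfies both readings of the grasp point.

```bash
python3 -m pendant '[[[0,0,-10],0],[[0,0,-30],0],[[0,0,-45],0],[[0,0,-40],0],[[-30,28,0],0],[[-30,29,0],0],[[-30,28,0],0],[[-30,29,0],0]]'
python3 -m pendant '[[[-30,28,0],0],[[-28,29,0],0],[[0,0,0],0],[[0,0,0],0],[[0,0,0],0]]'
python3 - <<'E'
from h import *
go([.571,-.304,.110])
t=camera("top");print("mill top",plane(t,446,117,.15).round(3))
E
```

```text
time: 16.32
position: [0.5362, -0.2312, 0.1736]
tool_rot: [0.814, 0.581, -0.0, -0.0]
ft_force: [0.0, -0.3, -0.2]
grip_width: 0.0005
time: 16.95
position: [0.5704, -0.3021, 0.1733]
tool_rot: [0.814, 0.581, -0.0, -0.001]
ft_force: [0.7, 1.3, 0.5]
grip_width: 0.0001
t 16.95 p [ 0.5704 -0.3021  0.1733] F [0.65 1.25 0.45] shift [-1.6  1.2 63.3] tilt [-0.0013  0.0012 -1.    ]
mill top [ 0.722 -0.301  0.15 ]
```

```bash
python3 -m pendant '[[[-2,1,20],0],[[0,0,25],0],[[0,0,13],0],[[0,0,5],0],[[0,0,0],0],[[0,0,0],0],[[0,0,0],0],[[0,0,0],0]]' | grep -E 'time|pos|ft'
python3 - <<'E'
from h import *
go([.571,-.304,.110]);p=robot.get_obs()["position"]
c=camera("scene")
u,v=proj(c,[.571,-.304,.09]).astype(int)
cv2.imwrite("pics/n.png",cv2.resize(c["pixels"][v-30:v+30,u-40:u+40],None,fx=9,fy=9,interpolation=cv2.INTER_CUBIC))
E
```

```text
time: 18.0
position: [0.5717, -0.306, 0.1109]
ft_force: [-0.2, -0.1, -0.5]
t 18.0 p [ 0.5717 -0.306   0.1109] F [-0.15 -0.09 -0.5 ] shift [ 1.7 -1.3  0.9] tilt [ 7.e-04 -5.e-04 -1.e+00]
```

View pics/n.png

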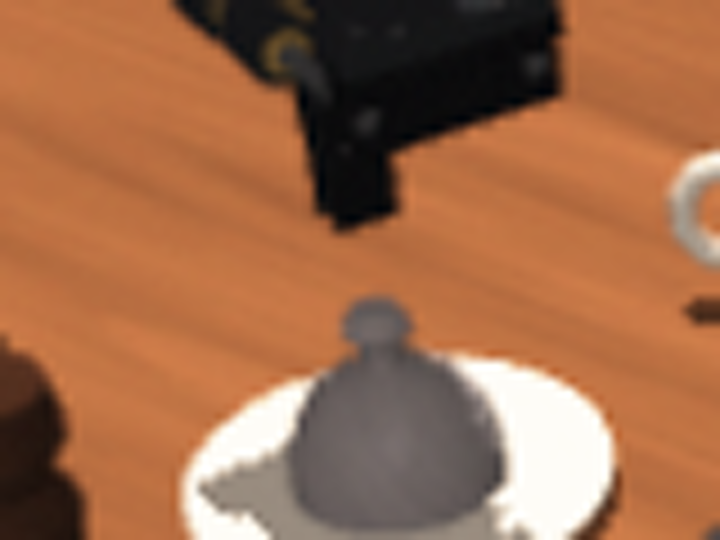

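```bash
python3 -m pendant '[[[0,0,0],0],[[0,0,0],0],[[0,0,0],0],[[0,0,0],0],[[0,0,0],0],[[0,0,0],0],[[0,0,0],0],[[0,0,0],0]]' >/dev/null;python3 -m pendant '[[[0,0,0],0],[[0,0,0],0],[[0,0,0],0],[[0,0,0],0],[[0,0,0],0],[[0,0,0],0],[[0,0,0],0],[[0,0,0],0]]' >/dev/null;python3 -m pendant '[[[0,0,0],0],[[0,0,0],0],[[0,0,0],0],[[0,0,0],0],[[0,0,0],0],[[0,0,0],0],[[0,0,0],0],[[0,0,0],0]]'
```

```text
time: 21.05
position: [0.5715, -0.3059, 0.1105]
tool_rot: [0.814, 0.581, 0.0, 0.0]
ft_force: [0.1, 0.5, -0.3]
grip_width: 0.0005
```

The tips point down at (350,225), about 3 cm above the small cover's knob (377,300) and about 3 px to one side (≈8 mm, tolerance 30 mm), held for over 3 s. Now up, turning the hand so its long side stays clear of the knife tray, then across to the tray.

```bash
python3 -m pendant '[[[0,0,-15],0],[[0,0,-35],0],[[0,0,-50],0],[[0,0,0],0],[[0,0,0],10],[[0,0,0],10],[[0,0,0],10],[[0,0,0],10]]' >/dev/null; python3 -m pendant '[[[0,0,0],10],[[0,0,0],10],[[0,0,0],10],[[0,0,0],0],[[0,0,0],0]]'
python3 - <<'E'
from h import *
go([.549,.345,.21]);print(robot.get_obs()["q"].round(2))
E
```

```text
time: 22.68
position: [0.5713, -0.3057, 0.2102]
tool_rot: [1.0, 0.01, -0.0, -0.0]
ft_force: [-0.5, -0.2, 0.6]
grip_width: 0.0002
t 22.675 p [ 0.5713 -0.3057  0.2102] F [-0.5  -0.23  0.65] shift [-9.40e+00 -6.51e+02  5.00e-01] tilt [-5.e-04  4.e-04 -1.e+00]
[-0.66  0.57  1.38 -0.    1.2  -0.68]
```

```bash
python3 -m pendant '[[[-1,-21,0],0],[[-1,-45,0],0],[[0,-45,0],0],[[-1,-45,0],0],[[0,-45,0],0],[[-1,-45,0],0],[[0,-45,0],0],[[-1,-45,0],0]]' >/dev/null; python3 -m pendant '[[[-1,-45,0],0],[[0,-45,0],0],[[-1,-45,0],0],[[0,-45,0],0],[[-1,-45,0],0],[[0,-45,0],0],[[-1,-45,0],0],[[0,0,0],0]]' >/dev/null;  python3 -m pendant '[[[0,0,0],0],[[0,0,0],0],[[0,0,0],0]]'
python3 - <<'E'
from h import *
go([.549,.345,.038])
E
```

```text
time: 25.05
position: [0.5514, 0.3438, 0.2106]
tool_rot: [1.0, 0.008, -0.0, 0.0]
ft_force: [-0.6, -0.5, 0.3]
grip_width: 0.0007
t 25.05 p [0.5514 0.3438 0.2106] F [-0.6  -0.53  0.33] shift [ -2.4  -1.3 172.6] tilt [-2.e-04 -1.e-04 -1.e+00]
```

```bash
python3 -m pendant '[[[-2,-1,25],0],[[0,0,40],0],[[0,0,40],0],[[0,0,35],0],[[0,0,20],0],[[0,0,10],0],[[0,0,0],0],[[0,0,0],0]]'
for r in 1; do python3 -m pendant '[[[0,0,0],0],[[0,0,0],0],[[0,0,0],0],[[0,0,0],0],[[0,0,0],0],[[0,0,0],0],[[0,0,0],0],[[0,0,0],0]]' >/dev/null; python3 -m pendant '[[[0,0,0],0],[[0,0,0],0],[[0,0,0],0],[[0,0,0],0],[[0,0,0],0],[[0,0,0],0],[[0,0,0],0],[[0,0,0],0]]' >/dev/null; python3 -m pendant '[[[0,0,0],0],[[0,0,0],0],[[0,0,0],0],[[0,0,0],0],[[0,0,0],0],[[0,0,0],0],[[0,0,0],0],[[0,0,0],0]]'; done
python3 - <<'E'
from h import *
go([.549,.345,.04])
a=cv2.imread("pics/scene0.png").astype(int);c=camera("scene");b=c["pixels"].astype(int)
m=((abs(a-b).max(2))>40).astype(np.uint8);n,l,st,ce=cv2.connectedComponentsWithStats(m)
print([list(s) for s in st[1:] if s[4]>40])
# bell outline shift: template match
for nm,(u,v) in dict(bell=(314,198),small=(235,187),med=(333,255),large=(284,215)).items():
    T=cv2.imread("pics/scene0.png")[v-20:v+20,u-20:u+20];S=c["pixels"][v-30:v+30,u-30:u+30]
    r=cv2.minMaxLoc(cv2.matchTemplate(S,T,cv2.TM_CCOEFF_NORMED));print(nm,round(r[1],3),np.array(r[3])-10)
E
```

```text
time: 26.05
position: [0.5503, 0.3463, 0.0418]
tool_rot: [1.0, 0.009, 0.001, -0.001]
ft_force: [-0.1, 0.5, -0.1]
grip_width: 0.0004
time: 29.05
position: [0.5493, 0.3458, 0.0405]
tool_rot: [1.0, 0.009, 0.0, -0.0]
ft_force: [0.1, -0.2, -0.2]
grip_width: 0.0004
t 29.05 p [0.5493 0.3458 0.0405] F [ 0.14 -0.24 -0.16] shift [-0.3  0.8  0.5] tilt [ 0.  0. -1.]
[[np.int32(452), np.int32(0), np.int32(8), np.int32(41), np.int32(146)], [np.int32(536), np.int32(0), np.int32(10), np.int32(24), np.int32(91)], [np.int32(581), np.int32(0), np.int32(59), np.int32(87), np.int32(2449)], [np.int32(480), np.int32(3), np.int32(9), np.int32(24), np.int32(48)], [np.int32(522), np.int32(16), np.int32(9), np.int32(28), np.int32(168)], [np.int32(486), np.int32(27), np.int32(34), np.int32(55), np.int32(606)], [np.int32(380), np.int32(65), np.int32(12), np.int32(9), np.int32(55)], [np.int32(439), np.int32(69), np.int32(41), np.int32(44), np.int32(520)], [np.int32(415), np.int32(84), np.int32(222), np.int32(243), np.int32(15351)], [np.int32(569), np.int32(88), np.int32(71), np.int32(72), np.int32(2469)], [np.int32(380), np.int32(90), np.int32(13), np.int32(7), np.int32(43)], [np.int32(624), np.int32(140), np.int32(16), np.int32(34), np.int32(232)], [np.int32(385), np.int32(165), np.int32(24), np.int32(9), np.int32(124)], [np.int32(500), np.int32(244), np.int32(48), np.int32(46), np.int32(1170)], [np.int32(635), np.int32(270), np.int32(5), np.int32(15), np.int32(58)], [np.int32(606), np.int32(276), np.int32(18), np.int32(18), np.int32(238)]]
bell 1.0 [0 0]
small 0.999 [0 0]
med 0.999 [0 0]
large 0.999 [0 0]
```

Nothing has shifted: the bell and all three covers match the first picture at 0 px. The hand has been still over the tray for more than 3 s, with no contact force, so I'm handing in.

```bash
python3 - <<'E'
from rig import order
print(order.hand_in())
E
```

```text
the job is handed in; nothing more can be done
None
```

I rang the bell, pointed at the smallest cover's knob, then pointed at the middle of the empty tray, and handed the job in at about 29 s while still pointing there. No verdict was reported.

- **Bell:** I pressed the plunger to its stop with the closed fingertips. The force climbed through 4 N to about 6 N, and I read ringing from that force and about 4.5 mm of travel; the plunger joint itself could not be read.
- **Small knob:** I held the fingertips about 3 cm above it for over 3 s. The picture showed the tips about 8 mm to one side, within the 30 mm allowed.
- **Tray:** I held the fingertips over its middle for over 3 s. The measured position was within 1 mm of my estimate of the middle, and the force readings were only noise.
- **Last check:** In the scene camera, the bell and the three covers had not moved by a single pixel. The tray, plates and other objects I did not check for movement one by one.

**Disagreement:** the real fingertips stood about 25 mm shorter than the stated 22 mm ahead of the tool point. Pictures from two views showed it, and so did the height at which the plunger was touched. I chose heights that should fall inside the allowed ranges whether the stated or the observed geometry is right.

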